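# Draw the bottom slide carrier from the magazine and clamp it

### The arm

A 6-joint arm with a two-finger parallel gripper is mounted at the origin on the work surface. World frame = base frame: x ahead of the robot, y to its left, z up, the work surface at z = 0. Lengths are in m, angles in degrees, forces in N, time in s.
With the tool pointing down it reaches from about 0.3 to 0.875 m from the base axis. Payload 6.4 kg.
Tool frame: the origin (TCP) lies on the centre line of the jaws, within the pads' length; the fingertips stand ahead of it and the grasp point (between the pads) is the TCP (robot.tcp_to_tips is the z of the fingertips in the tool frame, in m); z points along the fingers, y is the line along which they close (so a half turn about z gives the same grasp; the last joint's range is limited). The gripper opens to 88 mm and grips with 3 to 60 N. Pads are 18 mm wide; open, the fingers measure 123 mm over their backs; the gripper's body (75 mm by 187 mm) begins 45 mm behind the grasp point.
Start: joints at [56.247, 10.359, 92.074, -0, 77.567, -11.82], TCP at [0.215, 0.533, 0.258] pointing down, gripper open.
Joint ranges: [-171.53, 171.53], [-51.25, 118.39], [17.06, 147.69], [-65.23, 245.23], [0, 150.52], [-178.68, 178.68]. Speed limits (degrees/s): [147.25, 147.25, 172.46, 180, 180, 180].

### API

Orientations are given as [roll, pitch, yaw] about the fixed x, y, z axes, in that order (R = Rz(yaw) Ry(pitch) Rx(roll)).
In Python, from rig import robot, viewer gives the robot as it stands. The module is installed in compiled form; this text tells all that it offers.
- The arm moves only by the shell command python3 -m pendant 'ROWS'. ROWS is JSON, a list of rows, each an object with "rotation": the turn, a rotation vector about the tool's x, y, z in degrees, a list of three; "slide": the shift along the tool's x, y, z in cm, a list of three; "grip": the closure, from -1 (fully open) to 1 (shut). A call has 1 to 20 rows; each row is the pose to reach, as a shift and turn from the pose commanded when the call began, along the tool's axes at that moment; what a row does not reach only later rows make up. A row lasts 1/12 s, in which the tool goes at most 41.7 mm and 7.16 degrees, less where a joint would pass 70% of its speed; a pose out of reach is approached as far as the arm can. A call with a gripper value outside its range is refused whole. The fingers move at their own pace and stop on an object; the grip force is fixed at half the most. Time passes only in rows, so rows that repeat a pose let the fingers close. It gives the time, the measured TCP pose, the force, the opening and the grip force at its end, in the units of the state.
- robot.state(): the state, without advancing time (a new reading comes with each control period).
- viewer.grab_frame(name): name is "scene" or "top" or "wrist"; returns a dict with "frame" (420x560x3 uint8, blue, green, red), "range_z" (420x560 float32, m along the optical axis (not along the pixel's ray), 0 where there is no reading), "fov_y" (degrees; the focal length in pixels is half the picture's height over the tangent of half this angle, whatever the lens; pixels are square), "cx", "cy" (the principal point, pixels), "eye" and "orientation" of the camera in the world; the wrist camera has in their place "hand_eye" (4x4, takes a point from camera to tool coordinates, whose origin is the TCP and whose axes are the flange's). Camera axes: x right, y down, z forward; pixel columns grow to the right and rows downward; lengths in m; the calibration is good to about 2 mm. A picture is of the moment at which its call begins: read the wrist's pose just before it.
- robot.job_done(): hands the job in; it is judged then, once.
The state is a dict: "t": time; "qpos": joint angles; "qd": joint speeds; "joint_efforts": joint torques, N m; "position": TCP position; "tool_rot": TCP orientation; "ft_force": force on the tool from outside, world axes, zero at the start; "wrist_torque": the same for the moment, N m; "width": finger opening in m; "gripper_force": force on a finger pad.
Only numpy, scipy, OpenCV 4.12 (cv2) and the standard library are available. Lean on these libraries where they do the work, as an engineer would, in place of code of your own. Each camera call takes 0.05 s, during which the arm holds its last target. There are 200 camera calls.

### The job

Draw the bottom slide carrier out of the stack magazine, sliding it along the runway by its pull window until its front edge rests against the end stop, so that the carriers above drop down in the magazine. Then push the steel clamp pin along its V-groove until its end touches the carrier's side. Leave the other carriers in the magazine, keep the drawn carrier down on the runway, and do not disturb the other things on the bench.

Things in the scene. Friction and masses are not known exactly. Their poses are not given: they have to be found in the camera images.
- feeder: fixed slide-carrier feeder: grey base plate 378 x 110 x 12 mm with a stack magazine at its +x end and an open runway at its -x end. Origin under the middle of the runway, at bench height; x along the runway from end stop to magazine, y across, z up. Runway floor z = 12 mm, between aluminium fences (inner faces y = -47 and +47 mm, 6 mm thick, tops z = 24 mm)
- stop_face (a point): foot of the end stop's face, at feeder x = -87 mm, y = 0, z = 12 mm; the end stop is an aluminium block 14 mm thick across the runway's -x end, top at z = 26 mm
- gate (a point): middle of the magazine gate's outer face on the runway floor, at feeder x = 85 mm, y = 0, z = 12 mm. The gate is 16 mm high and passes one carrier; behind it the magazine's aluminium corner posts reach z = 64 mm and end at feeder x = 263 mm
- groove (a point): middle of the line of the clamp pin's axis in its V-groove, at feeder x = 0, y = -96 mm, z = 22 mm. The dark steel groove block runs along feeder y from -139 mm to -53 mm, 31 mm wide, its ridges at z = 18 mm; the groove leads through a 26 mm gap in the fence to the runway
- carrier_1: the bottom carrier, a loose grey plastic slab 162 (x) x 90 (y) x 12 mm (z), about 0.12 kg, four glass slides in its top. Origin in the middle of its underside, axes along the feeder's. It lies on the runway floor under the stack, its -x end sticking 54 to 60 mm out of the gate. Dragging it takes about 3 to 6 N (brief peaks to 12) under the stack, then 1 N
- carrier_1_window (a point): centre, at half thickness, of carrier_1's pull window: a rectangular opening right through it, 40 mm along x by 56 mm along y, 49 mm from its centre towards -x. The front rail beyond it is 12 mm thick
- carrier_1_front (a point): middle of carrier_1's front (-x) edge face, 32 mm from the window's centre, at half its thickness
- carrier_2: loose grey plastic microscope-slide carrier, the same size as carrier_1 (162 x 90 x 12 mm, origin in the middle of its underside, same axes), second from the bottom, inside the magazine on top of carrier_1 (underside at feeder z = 24 mm), centred near feeder x = 174 mm; it drops to z = 12 mm when carrier_1 has left the gate
- carrier_3: loose grey plastic microscope-slide carrier, the same size as carrier_1 (162 x 90 x 12 mm, origin in the middle of its underside, same axes), third from the bottom, inside the magazine on carrier_2
- carrier_4: loose grey plastic microscope-slide carrier, the same size as carrier_1 (162 x 90 x 12 mm, origin in the middle of its underside, same axes), the top one of the stack, inside the magazine on carrier_3
- pin_tip (a point): centre of the inner end face (towards the runway) of the clamp pin, a loose plain steel rod 16 mm in diameter and 70 mm long, about 0.11 kg, lying in the V-groove along the feeder's y with its axis at feeder z = 22 mm. It starts drawn back, this end 20 to 35 mm from where the carrier's side (carrier y = -45 mm) will be
- pin_tail (a point): centre of the outer end face of the clamp pin, 70 mm from pin_tip; from 4 mm below to 8 mm above this point it stands clear above the groove's ridges and can be pushed from behind
- tube_rack: bystander, to be left alone: blue rack 100 x 240 mm of purple-capped tubes, 96 mm tall; origin in the middle of its underside
- flask: bystander, to be left alone: empty conical glass flask, 84 mm wide, 120 mm tall; origin in the middle of its underside
- slide_box: bystander, to be left alone: cardboard box 100 x 85 x 34 mm beside the magazine; origin in the middle of its underside
- petri_dish: bystander, to be left alone: flat clear dish, 90 mm wide, 14 mm tall, beyond the end stop; origin in the middle of its underside
- wipes: bystander, to be left alone: white box 120 x 120 x 60 mm; origin in the middle of its underside
- oil_bottle: bystander, to be left alone: small amber bottle, 38 mm wide, 75 mm tall, near the end stop on the pin's side; origin in the middle of its underside
- spatula: bystander, to be left alone: steel spatula 150 mm long
There are look-alikes about, which are no part of the job. Leave any purple or red look-alike of the carrier_1 alone.

How it is judged (in metres and radians):
On the way, in this order (a step that is already met when the one before it is completed fails the run):
1. the bottom carrier lies on the runway with its front edge against the end stop (within 4 mm) (x of carrier_1_front in the frame of feeder between -0.092 and -0.083 m and y of carrier_1 in the frame of feeder between -0.006 and 0.006 m and z of carrier_1 in the frame of feeder between 0.008 and 0.016 m), for 0.2 s.
2. the clamp pin, in its groove, touches the carrier's side (within 3 mm) while the carrier is at the stop (all of step 1 and y of pin_tip in the frame of carrier_1 above -0.048 m and x of pin_tip in the frame of feeder between -0.006 and 0.006 m and z of pin_tip in the frame of feeder between 0.017 and 0.027 m and z of pin_tail in the frame of feeder between 0.017 and 0.027 m), for 0.2 s.
At the end, for the whole second after the job is handed in: carrier_1 lies on the runway between the fences, its front edge within 4 mm of the end stop; the pin lies in its groove with its inner end within 3 mm of the carrier's side; the other three carriers lie flat in the magazine, dropped by one thickness; all at rest (all of step 2 and x of carrier_2 in the frame of feeder between 0.16 and 0.19 m and z of carrier_2 in the frame of feeder below 0.017 m and angle between each of carrier_2, carrier_3, carrier_4's own z axis and vertical below 0.06 rad and linear speed of each of carrier_2, carrier_3, carrier_4, carrier_1, pin below 0.02 m/s and x of carrier_3 in the frame of feeder between 0.16 and 0.19 m and z of carrier_3 in the frame of feeder below 0.029 m and x of carrier_4 in the frame of feeder between 0.16 and 0.19 m and z of carrier_4 in the frame of feeder below 0.041 m); the robot touches nothing.
It fails at once if the drawn carrier is lifted more than 15 mm off the runway or tipped by more than 0.3 rad (z of carrier_1 in the frame of feeder above 0.027 m or angle between carrier_1's own z axis and vertical above 0.3 rad).
It fails at once if another carrier leaves the magazine (x of any of carrier_2, carrier_3, carrier_4 in the frame of feeder below 0.14 m or z of carrier_2 in the frame of feeder above 0.044 m or z of carrier_3 in the frame of feeder above 0.056 m or z of carrier_4 in the frame of feeder above 0.068 m).
It fails at once if another thing on the bench is moved by more than 40 mm (distance of any of tube_rack, flask, slide_box, petri_dish, wipes, oil_bottle, spatula from where it was at the start of the episode above 0.04 m).
It also fails if it takes over 45 s, if anything falls off the work surface, if the arm or the gripper's body presses on something with over 40 N, if the wrist force passes 120 N, or if a joint passes its speed limit or range.

## Working session

There is one attempt and no reset: what is moved stays moved. The work goes in short steps, Python scripts to look and compute and a shell command to move; the robot and the scene stay as the last step left them, time stands still between calls to the robot, and variables do not carry over. Pictures are saved under pics/ and viewed, at most 10 in all, crops included, and the job is handed in when it is done.

```bash
mkdir -p pics; cat > h.py <<'E'
import numpy as np, cv2
from rig import robot, viewer
from scipy.spatial.transform import Rotation as R
def grab(n):
    s=robot.state(); f=viewer.grab_frame(n); f['s']=s
    return f
def cam(f):
    if 'hand_eye' in f:
        T=np.eye(4);T[:3,:3]=R.from_euler('xyz',f['s']['tool_rot'],degrees=True).as_matrix();T[:3,3]=f['s']['position']
        T=T@np.array(f['hand_eye']);return T[:3,:3],T[:3,3]
    o=np.array(f['orientation'])
    return (o if o.shape==(3,3) else R.from_euler('xyz',o,degrees=True).as_matrix()),np.array(f['eye'])
def foc(f): return f['frame'].shape[0]/2/np.tan(np.radians(f['fov_y'])/2)
def ray(f,px,z):
    M,e=cam(f);px=np.atleast_2d(np.array(px,float));k=foc(f)
    d=np.c_[(px[:,0]-f['cx'])/k,(px[:,1]-f['cy'])/k,np.ones(len(px))]@M.T
    return e+d*((z-e[2])/d[:,2])[:,None]
def cloud(f):
    M,e=cam(f);k=foc(f);h,w=f['range_z'].shape;v,u=np.mgrid[:h,:w];z=f['range_z']
    return np.stack([(u-f['cx'])/k*z,(v-f['cy'])/k*z,z],-1)@M.T+e
E
python3 - <<'E'
from h import *
for n in('top','scene'):
    f=grab(n);cv2.imwrite(f'pics/{n}0.png',f['frame']);print(n,f['fov_y'],f['cx'],f['cy'],f['eye'],f['orientation'])
print(robot.state(),robot.tcp_to_tips)
E
```

```text
top 46.30227579409766 275.099749601544 204.38341531958105 [0.40483523 0.00404993 1.56525952] [-175.52430201   -0.86957647  -89.6234555 ]
scene 42.14286260968318 280.64890254584964 208.1799808069193 [1.51012053 0.86906294 0.94866588] [-123.45613727    0.13583843  130.8309045 ]
{'t': 0.1, 'qpos': array([ 5.62467131e+01,  1.03949640e+01,  9.21252951e+01,  6.64520283e-04,
        7.75666236e+01, -1.18206502e+01]), 'qd': array([-0.01425104, -0.0807675 , -0.15331822,  0.02643619,  0.10386527,
        0.05978124]), 'joint_efforts': array([-1.23817149e-04, -4.34820092e+01, -3.42695725e+01,  7.03144516e-02,
        3.39995627e-02, -5.65573384e-05]), 'position': array([0.21450667, 0.53301422, 0.25693176]), 'tool_rot': array([-1.79915093e+02, -1.84327530e-02,  1.58067206e+02]), 'ft_force': array([-0.35844874, -0.38001845, -0.25050574]), 'wrist_torque': array([ 0.01964756, -0.04820363, -0.02803245]), 'gripper_force': 0.0, 'width': 0.087787250481886} 0.019
```

View pics/top0.png

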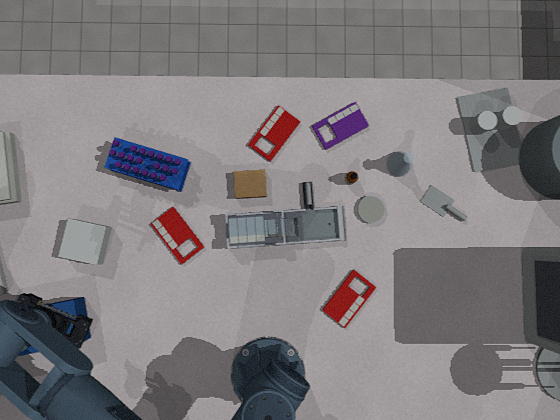

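View pics/scene0.png

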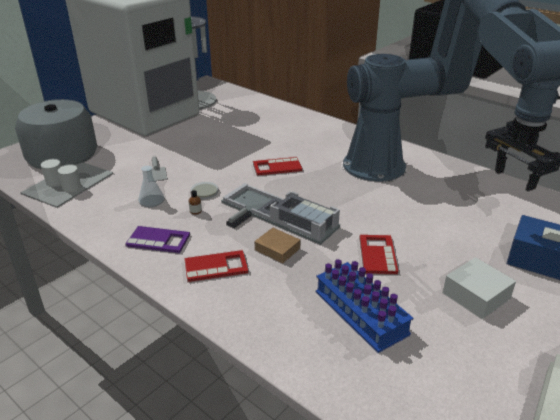

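The top view shows the feeder lying from the magazine at (226,230) to the end stop at (345,225), with the pin and groove at (306,195). So feeder x points along world +y and the pin is on the far side. The red and purple carriers are look-alikes, the oil bottle is at (351,177) and the petri dish at (370,208).

```bash
python3 - <<'E'
from h import *
f=grab('top');P=cloud(f)
m=np.zeros((420,560),np.uint8);m[195:255,215:352]=1
Z=P[...,2];m&=((Z>.006)&(Z<.09)).astype(np.uint8)
n,l,st,c=cv2.connectedComponentsWithStats(m);k=1+np.argmax(st[1:,4]);print(st[k])
q=P[l==k];print('noise bench',np.std(Z[215:235,380:390]),np.mean(Z[260:275,250:310]))
r=cv2.minAreaRect(q[:,:2].astype(np.float32));print(r)
print(ray(f,[[306,226],[306,183],[227,230],[345,225],[351,177],[370,208]],.015).round(3))
cv2.imwrite('pics/top_c.png',cv2.resize(f['frame'][165:255,215:385],None,fx=4.5,fy=4.5,interpolation=cv2.INTER_CUBIC))
E
```

```text
[ 225  195  122   54 4176]
noise bench 0.11047996513576164 0.0047844680078268425
((0.47574615478515625, -0.05164007842540741), (0.15416312217712402, 0.38148069381713867), 4.090147495269775)
[[ 0.459 -0.117  0.015]
 [ 0.595 -0.117  0.015]
 [ 0.444  0.132  0.015]
 [ 0.463 -0.24   0.015]
 [ 0.616 -0.26   0.015]
 [ 0.517 -0.32   0.015]]
```

View pics/top_c.png

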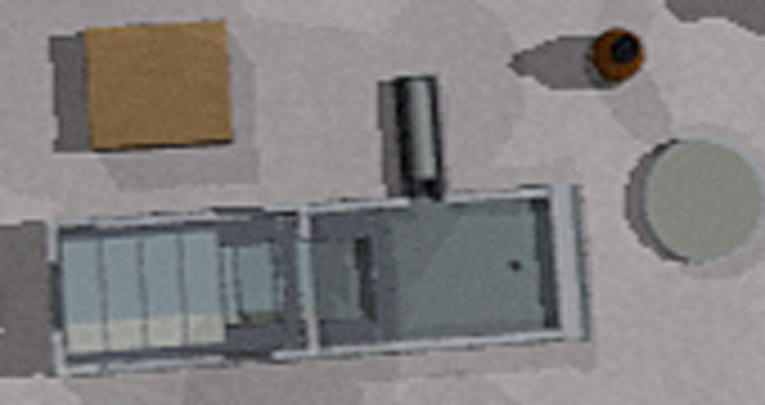

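The crop shows the window at (345,265), the front rail at (373,285), the stop face at about (550,265) and the pin at (415,130). I'll bring the wrist camera over it for a precise fit.

```bash
python3 -m pendant '[{"rotation":[0,0,32],"slide":[-22,-22,-4],"grip":1},{"rotation":[0,0,32],"slide":[-22,-22,-4],"grip":1},{"rotation":[0,0,32],"slide":[-22,-22,-4],"grip":1},{"rotation":[0,0,32],"slide":[-22,-22,-4],"grip":1},{"rotation":[0,0,32],"slide":[-22,-22,-4],"grip":1},{"rotation":[0,0,32],"slide":[-22,-22,-4],"grip":1},{"rotation":[0,0,32],"slide":[-22,-22,-4],"grip":1},{"rotation":[0,0,64.5],"slide":[-44.5,-45,-4],"grip":1},{"rotation":[0,0,64.5],"slide":[-44.5,-45,-4],"grip":1},{"rotation":[0,0,64.5],"slide":[-44.5,-45,-4],"grip":1},{"rotation":[0,0,64.5],"slide":[-44.5,-45,-4],"grip":1},{"rotation":[0,0,64.5],"slide":[-44.5,-45,-4],"grip":1},{"rotation":[0,0,64.5],"slide":[-44.5,-45,-4],"grip":1},{"rotation":[0,0,64.5],"slide":[-44.5,-45,-4],"grip":1},{"rotation":[0,0,64.5],"slide":[-44.5,-45,-4],"grip":1},{"rotation":[0,0,64.5],"slide":[-44.5,-45,-4],"grip":1},{"rotation":[0,0,64.5],"slide":[-44.5,-45,-4],"grip":1},{"rotation":[0,0,64.5],"slide":[-44.5,-45,-4],"grip":1}]'
python3 - <<'E'
from h import *
s=robot.state();print(s['t'],s['position'],s['tool_rot'],s['qpos'])
f=grab('wrist');print(f['hand_eye'],f['fov_y'],cam(f))
cv2.imwrite('pics/w1.png',f['frame'])
E
```

```text
t: 1.65
position: [0.4591, -0.0502, 0.2972]
tool_rot: [-179.9, -0.1, 93.5]
ft_force: [0.3, 0.8, -0.7]
width: 0.0003
gripper_force: 0.0
1.65 [ 0.45909159 -0.05018533  0.29721198] [-1.79928029e+02 -6.33389415e-02  9.34718068e+01] [-2.10346602e+01 -6.51516430e+00  1.04839243e+02  2.80691026e-02
  8.17676818e+01 -2.45105481e+01]
[[-3.50194877e-04 -9.49112618e-01 -3.14936684e-01  8.20753555e-02]
 [ 9.99999571e-01 -6.24298618e-05 -9.23810315e-04 -3.13955416e-04]
 [ 8.57138573e-04 -3.14936873e-01  9.49112233e-01 -1.27896681e-01]
 [ 0.00000000e+00  0.00000000e+00  0.00000000e+00  1.00000000e+00]] 70.56098718950919 (array([[ 0.99818349,  0.05782939,  0.01689606],
       [ 0.06021003, -0.94769749, -0.31343934],
       [-0.00211365,  0.31388729, -0.9494579 ]]), array([0.45397687, 0.03158894, 0.4251996 ]))
```

View pics/w1.png

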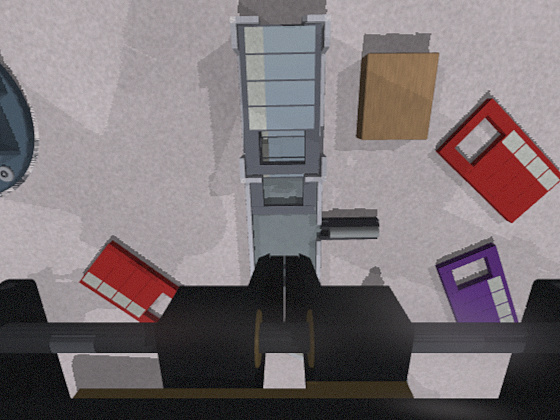

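The wrist view has feeder +x pointing up, with the window at (283,190) and the pin at (350,228). The fingers hide the end stop, so I'll shift back along −x.

```bash
python3 -m pendant '[{"rotation":[0,0,0],"slide":[-4,0,0],"grip":1},{"rotation":[0,0,0],"slide":[-8,0,0],"grip":1},{"rotation":[0,0,0],"slide":[-12,0,0],"grip":1},{"rotation":[0,0,0],"slide":[-16,0,0],"grip":1},{"rotation":[0,0,0],"slide":[-16,0,0],"grip":1},{"rotation":[0,0,0],"slide":[-16,0,0],"grip":1}]'
python3 - <<'E'
from h import *
f=grab('wrist');np.savez('w2.npz',**{k:v for k,v in f.items() if k!='s'},s=f['s'])
cv2.imwrite('pics/w2.png',cv2.resize(f['frame'][:,160:440],None,fx=2,fy=2,interpolation=cv2.INTER_CUBIC)[:600])
P=cloud(f)
for z in((.009,.015),(.021,.030)): print(z,((P[...,2]>z[0])&(P[...,2]<z[1])).sum())
E
```

```text
t: 2.2
position: [0.4693, -0.2096, 0.2975]
tool_rot: [-180.0, -0.0, 93.5]
ft_force: [0.1, 0.1, 0.1]
width: 0.0
gripper_force: 0.0
(0.009, 0.015) 27982
(0.021, 0.03) 5969
```

View pics/w2.png

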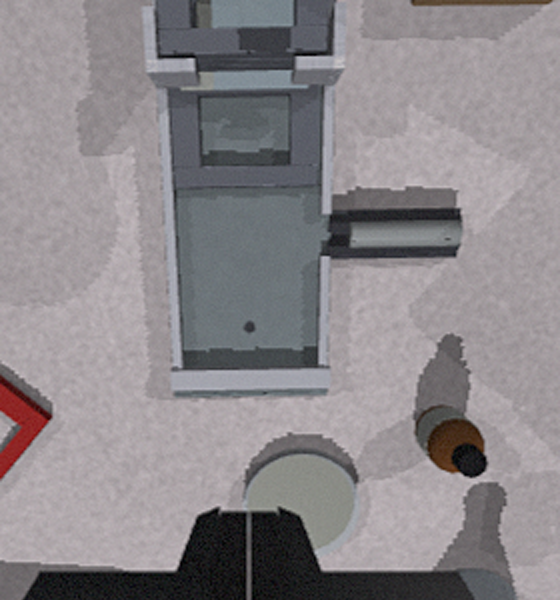

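The end stop's top edge is at (173–329,370), the carrier's front edge at (177–320,187) and its window at (200–290, 95–165). The pin's tip is at (350,235) and its tail at (461,232). I'll cast rays through these points.

```bash
cat > m.py <<'E'
from h import *
d=np.load('w2.npz',allow_pickle=True);f={k:d[k] for k in d};f['s']=f['s'].item();f['fov_y']=float(f['fov_y'])
def w(p,z): p=np.array(p,float); p=np.c_[160+p[:,0]/2,p[:,1]/2]; return ray(f,p,z)
pts=dict(stopinner=([[173,370],[329,368]],.026),stopouter=([[173,390],[329,389]],.026),
 fenceL=([[147,14],[180,366]],.024),
 fenceR_in=([[320,258],[318,366]],.024),fenceL_in=([[178,200],[182,366]],.024),
 front=([[177,188],[320,186]],.024),win=([[200,165],[290,165],[291,96],[201,96]],.024),pintail=([[461,232]],.022),pintip=([[349,234]],.022),
 grooveR=([[458,209],[455,256]],.018))
for k,(p,z) in pts.items(): print(k,w(p,z).round(4)[:,:2].tolist())
P=cloud(f)
for n,(x,y) in dict(floor=(250,280),stop=(250,379),rail=(250,177),pin=(400,235),bench=(400,330)).items(): print(n,P[y//2,160+x//2].round(4))
E
python3 m.py
```

```text
stopinner [[0.4177, -0.2228], [0.5246, -0.2149]]
stopouter [[0.418, -0.237], [0.5261, -0.2297]]
fenceL [[0.3979, -0.0133], [0.4222, -0.2202]]
fenceR_in [[0.5114, -0.1428], [0.5172, -0.2144]]
fenceL_in [[0.4183, -0.1131], [0.4236, -0.2201]]
front [[0.4175, -0.1061], [0.5071, -0.0994]]
win [[0.4314, -0.0919], [0.4873, -0.0885], [0.4847, -0.0504], [0.4307, -0.0537]]
pintail [[0.601, -0.1213]]
pintip [[0.5289, -0.1269]]
grooveR [[0.598, -0.1073], [0.601, -0.1364]]
floor [ 0.4669 -0.1605  0.0118]
stop [ 0.4708 -0.2248  0.0279]
rail [ 0.4629 -0.0964  0.025 ]
pin [ 0.5599 -0.1249  0.0301]
bench [ 5.764e-01 -1.898e-01 -1.000e-04]
```

Fit: feeder yaw is about 94°, the stop centre is at (0.471,-0.219), the front edge is at feeder x≈29.5 mm and the window centre is at (0.4585,-0.071). Next I insert the closed fingers into the window.

```bash
python3 -m pendant '[{"rotation":[0,0,-0.5],"slide":[4,-0.2,3],"grip":1},{"rotation":[0,0,-0.5],"slide":[7,-0.2,6],"grip":1},{"rotation":[0,0,-0.5],"slide":[10,-0.2,9],"grip":1},{"rotation":[0,0,-0.5],"slide":[13,-0.2,11],"grip":1},{"rotation":[0,0,-0.5],"slide":[13.6,-0.2,13],"grip":1},{"rotation":[0,0,-0.5],"slide":[13.6,-0.2,16],"grip":1},{"rotation":[0,0,-0.5],"slide":[13.6,-0.2,19],"grip":1},{"rotation":[0,0,-0.5],"slide":[13.6,-0.2,20],"grip":1},{"rotation":[0,0,-0.5],"slide":[13.6,-0.2,20],"grip":1},{"rotation":[0,0,-0.5],"slide":[13.6,-0.2,20],"grip":1}]'
python3 - <<'E'
from h import *
f=grab('wrist');cv2.imwrite('pics/w3.png',f['frame']);print(f['s']['position'])
E
```

```text
t: 3.08
position: [0.459, -0.0732, 0.0984]
tool_rot: [-180.0, -0.0, 94.2]
ft_force: [-0.1, 0.1, 0.3]
width: 0.0004
gripper_force: 0.0
[ 0.45903448 -0.07324733  0.09836187]
```

View pics/w3.png

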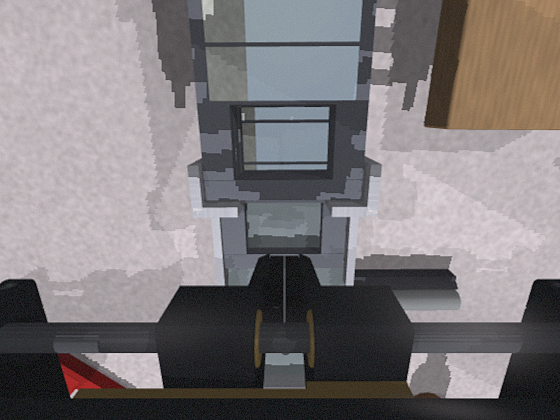

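The fingers at (285,255) are laterally centred on the window (247–322, 203–255). Descending.

```bash
python3 -m pendant '[{"rotation":[0,0,0],"slide":[0,0,2],"grip":1},{"rotation":[0,0,0],"slide":[0,0,4],"grip":1},{"rotation":[0,0,0],"slide":[0,0,5],"grip":1},{"rotation":[0,0,0],"slide":[0,0,6],"grip":1},{"rotation":[0,0,0],"slide":[0,0,6.4],"grip":1},{"rotation":[0,0,0],"slide":[0,0,6.4],"grip":1},{"rotation":[0,0,0],"slide":[0,0,6.4],"grip":1}]'
```

```text
t: 3.72
position: [0.4595, -0.0746, 0.0343]
tool_rot: [180.0, 0.0, 94.1]
ft_force: [0.8, 1.3, 0.1]
width: 0.0007
gripper_force: 0.0
```

```bash
python3 -m pendant '[{"rotation":[0,0,0],"slide":[-0.4,0,0],"grip":1},{"rotation":[0,0,0],"slide":[-0.8,0,0],"grip":1},{"rotation":[0,0,0],"slide":[-1.3,0,0],"grip":1},{"rotation":[0,0,0],"slide":[-1.9,0,0],"grip":1},{"rotation":[0,0,0],"slide":[-2.5,0,0],"grip":1},{"rotation":[0,0,0],"slide":[-3.1,0,0],"grip":1},{"rotation":[0,0,0],"slide":[-3.7,0,0],"grip":1},{"rotation":[0,0,0],"slide":[-4.3,0,0],"grip":1},{"rotation":[0,0,0],"slide":[-4.9,0,0],"grip":1},{"rotation":[0,0,0],"slide":[-5.5,0,0],"grip":1},{"rotation":[0,0,0],"slide":[-6,0,0],"grip":1},{"rotation":[0,0,0],"slide":[-6,0,0],"grip":1}]'
```

```text
t: 4.72
position: [0.463, -0.1322, 0.0344]
tool_rot: [-180.0, -0.3, 94.0]
ft_force: [-1.6, 13.8, 10.6]
width: 0.0003
gripper_force: 7.2
```

```bash
python3 - <<'E'
from h import *
f=grab('wrist');cv2.imwrite('pics/w4.png',f['frame']);print(f['s']['position'],f['s']['ft_force'])
f=grab('scene');cv2.imwrite('pics/s4.png',cv2.resize(f['frame'][170:250,210:350],None,fx=4,fy=4,interpolation=cv2.INTER_CUBIC))
a=cv2.imread('pics/w4.png');b=cv2.imread('pics/s4.png');cv2.imwrite('pics/c4.png',np.vstack([a[:280],b]))
E
```

```text
[ 0.46298806 -0.13219239  0.03435285] [-1.56824982 13.80603283 10.6214757 ]
```

View pics/c4.png

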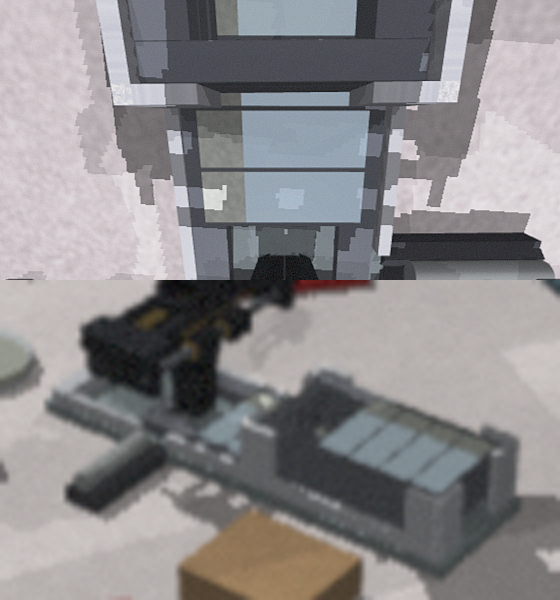

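The carrier slides flat with the fingers in its window, so I'll keep pulling.

```bash
python3 -m pendant '[{"rotation":[0,0,0],"slide":[-0.5,0,0],"grip":1},{"rotation":[0,0,0],"slide":[-1,0,0],"grip":1},{"rotation":[0,0,0],"slide":[-1.5,0,0],"grip":1},{"rotation":[0,0,0],"slide":[-2,0,0],"grip":1},{"rotation":[0,0,0],"slide":[-2.5,0,0],"grip":1},{"rotation":[0,0,0],"slide":[-3,0,0],"grip":1},{"rotation":[0,0,0],"slide":[-3.5,0,0],"grip":1},{"rotation":[0,0,0],"slide":[-4,0,0],"grip":1},{"rotation":[0,0,0],"slide":[-4.5,0,0],"grip":1},{"rotation":[0,0,0],"slide":[-5,0,0],"grip":1},{"rotation":[0,0,0],"slide":[-5.5,0,0],"grip":1},{"rotation":[0,0,0],"slide":[-5.7,0,0],"grip":1},{"rotation":[0,0,0],"slide":[-5.7,0,0],"grip":1},{"rotation":[0,0,0],"slide":[-5.7,0,0],"grip":1}]'
```

```text
t: 5.98
position: [0.4672, -0.1917, 0.0337]
tool_rot: [-180.0, 0.0, 94.0]
ft_force: [0.5, -0.2, -0.5]
width: 0.0004
gripper_force: 0.0
```

```bash
python3 -m pendant '[{"rotation":[0,0,0],"slide":[-0.15,0,0],"grip":1},{"rotation":[0,0,0],"slide":[-0.3,0,0],"grip":1},{"rotation":[0,0,0],"slide":[-0.4,0,0],"grip":1},{"rotation":[0,0,0],"slide":[-0.5,0,0],"grip":1},{"rotation":[0,0,0],"slide":[-0.6,0,0],"grip":1},{"rotation":[0,0,0],"slide":[-0.6,0,0],"grip":1},{"rotation":[0,0,0],"slide":[-0.6,0,0],"grip":1}]'
```

```text
t: 6.57
position: [0.4674, -0.1964, 0.0335]
tool_rot: [-180.0, -0.1, 94.1]
ft_force: [0.1, 4.3, 0.8]
width: 0.0007
gripper_force: 2.2
```

```bash
python3 -m pendant '[{"rotation":[0,0,0],"slide":[-0.1,0,0],"grip":1},{"rotation":[0,0,0],"slide":[-0.2,0,0],"grip":1},{"rotation":[0,0,0],"slide":[-0.2,0,0],"grip":1},{"rotation":[0,0,0],"slide":[-0.2,0,0],"grip":1}]'
```

```text
t: 6.9
position: [0.4674, -0.1966, 0.0335]
tool_rot: [-179.9, -0.2, 94.1]
ft_force: [0.6, 12.4, 5.9]
width: 0.0002
gripper_force: 6.3
```

Force rises with no motion, so the carrier is at the stop. Back off, lift and check.

```bash
python3 -m pendant '[{"rotation":[0,0,0],"slide":[0.6,0,0],"grip":1},{"rotation":[0,0,0],"slide":[0.9,0,0],"grip":1},{"rotation":[0,0,0],"slide":[0.9,0,-1],"grip":1},{"rotation":[0,0,0],"slide":[0.9,0,-3],"grip":1},{"rotation":[0,0,0],"slide":[0.9,0,-7],"grip":1},{"rotation":[0,0,0],"slide":[0.5,0,-11],"grip":1},{"rotation":[0,0,0],"slide":[0,0,-15],"grip":1},{"rotation":[0,0,0],"slide":[-1,0,-19],"grip":1},{"rotation":[0,0,0],"slide":[-1.3,0,-22],"grip":1},{"rotation":[0,0,0],"slide":[-1.3,0,-25],"grip":1},{"rotation":[0,0,0],"slide":[-1.3,0,-26],"grip":1},{"rotation":[0,0,0],"slide":[-1.3,0,-26],"grip":1},{"rotation":[0,0,0],"slide":[-1.3,0,-26],"grip":1}]'
python3 - <<'E'
from h import *
f=grab('wrist');np.savez('w2.npz',**{k:v for k,v in f.items() if k!='s'},s=f['s'])
cv2.imwrite('pics/w5.png',cv2.resize(f['frame'][:,160:440],None,fx=2,fy=2,interpolation=cv2.INTER_CUBIC)[:600])
E
```

```text
t: 7.98
position: [0.4686, -0.2121, 0.2935]
tool_rot: [180.0, 0.0, 94.1]
ft_force: [-0.2, 0.5, -0.5]
width: 0.0002
gripper_force: 0.0
```

View pics/w5.png

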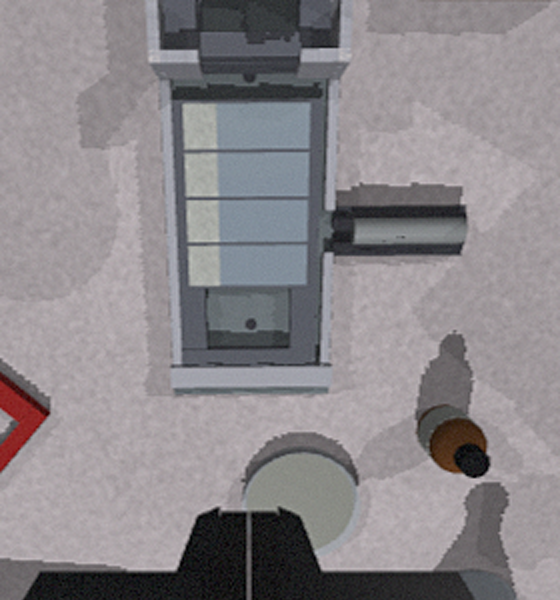

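The carrier's front is against the stop at (250,364) and it has left the gate at (250,80). The pin's tip is at (354,232) and its tail at (466,230). Next I measure those and the stack height.

```bash
cat > m2.py <<'E'
exec(open('m.py').read().split('pts=')[0])
for k,p,z in(('tail',[[466,230]],.022),('tip',[[354,232]],.022),('stop',[[173,369],[330,366]],.026),('back',[[170,98],[323,95]],.024),('sideR',[[319,200],[317,350]],.024),('block',[[465,206],[460,253]],.018)): print(k,w(p,z).round(4)[:,:2].tolist())
P=cloud(f);Z=P[...,2]
m=(Z>.026)&(Z<.034)&(P[...,0]>.52)&(P[...,0]<.62)&(P[...,1]>-.15)&(P[...,1]<-.1)
q=P[m];r=cv2.minAreaRect(q[:,:2].astype(np.float32));print(m.sum(),r,q[:,0].min(),q[:,0].max())
print('stack',np.median(Z[5:20,255:310]))
g=grab('top');Q=cloud(g);v=Q[222:240,232:270,2];print('stack top',np.median(v),v.max())
E
python3 m2.py
```

```text
tail [[0.6012, -0.1215]]
tip [[0.53, -0.1278]]
stop [[0.4177, -0.2245], [0.524, -0.2149]]
back [[0.4106, -0.0601], [0.5014, -0.0521]]
sideR [[0.5054, -0.1104], [0.5143, -0.205]]
block [[0.5993, -0.1071], [0.6013, -0.1358]]
671 ((0.562799870967865, -0.12428867071866989), (0.07027771323919296, 0.014415498822927475), 4.033856391906738) 0.5278256691837384 0.5981001119432036
stack 0.013690098840464737
stack top 0.04750531266530167 0.0566805326821509
```

The stack has dropped (top ≈ 48 mm). The pin gap is about 22 mm and the tail is at x≈0.600. I'll go behind the tail.

```bash
python3 -m pendant '[{"rotation":[0,0,0],"slide":[1.5,3.5,0],"grip":1},{"rotation":[0,0,0],"slide":[3,6.5,2],"grip":1},{"rotation":[0,0,0],"slide":[4.5,9.5,4],"grip":1},{"rotation":[0,0,0],"slide":[6,12.5,6],"grip":1},{"rotation":[0,0,0],"slide":[7.5,15.5,8],"grip":1},{"rotation":[0,0,0],"slide":[8.1,16.6,11],"grip":1},{"rotation":[0,0,0],"slide":[8.1,16.6,14.5],"grip":1},{"rotation":[0,0,0],"slide":[8.1,16.6,18],"grip":1},{"rotation":[0,0,0],"slide":[8.1,16.6,21],"grip":1},{"rotation":[0,0,0],"slide":[8.1,16.6,23],"grip":1},{"rotation":[0,0,0],"slide":[8.1,16.6,24.5],"grip":1},{"rotation":[0,0,0],"slide":[8.1,16.6,25.4],"grip":1},{"rotation":[0,0,0],"slide":[8.1,16.6,25.4],"grip":1},{"rotation":[0,0,0],"slide":[8.1,16.6,25.4],"grip":1}]'
```

```text
t: 9.25
position: [0.6286, -0.1194, 0.0396]
tool_rot: [-180.0, -0.0, 94.1]
ft_force: [-0.0, -0.6, 0.2]
width: 0.0007
gripper_force: 0.0
```

```bash
python3 -m pendant '[{"rotation":[0,0,0],"slide":[0,-0.5,0],"grip":1},{"rotation":[0,0,0],"slide":[0,-0.8,0],"grip":1},{"rotation":[0,0,0],"slide":[0,-1.1,0],"grip":1},{"rotation":[0,0,0],"slide":[0,-1.3,0],"grip":1},{"rotation":[0,0,0],"slide":[0,-1.5,0],"grip":1},{"rotation":[0,0,0],"slide":[0,-1.7,0],"grip":1},{"rotation":[0,0,0],"slide":[0,-1.9,0],"grip":1},{"rotation":[0,0,0],"slide":[0,-2.1,0],"grip":1},{"rotation":[0,0,0],"slide":[0,-2.3,0],"grip":1},{"rotation":[0,0,0],"slide":[0,-2.5,0],"grip":1},{"rotation":[0,0,0],"slide":[0,-2.7,0],"grip":1},{"rotation":[0,0,0],"slide":[0,-2.7,0],"grip":1}]'
```

```text
t: 10.25
position: [0.602, -0.1215, 0.0402]
tool_rot: [179.9, 0.0, 94.1]
ft_force: [3.1, 0.7, 3.9]
width: 0.0002
gripper_force: 1.6
```

```bash
python3 -m pendant '[{"rotation":[0,0,0],"slide":[0,-0.1,0],"grip":1},{"rotation":[0,0,0],"slide":[0,-0.2,0],"grip":1},{"rotation":[0,0,0],"slide":[0,-0.3,0],"grip":1},{"rotation":[0,0,0],"slide":[0,-0.3,0],"grip":1}]'
```

```text
t: 10.58
position: [0.5992, -0.1218, 0.0402]
tool_rot: [179.9, 0.0, 94.1]
ft_force: [5.5, -0.6, 3.6]
width: 0.0003
gripper_force: 2.6
```

```bash
python3 -m pendant '[{"rotation":[0,0,0],"slide":[0,-0.1,0],"grip":1},{"rotation":[0,0,0],"slide":[0,-0.2,0],"grip":1},{"rotation":[0,0,0],"slide":[0,-0.2,0],"grip":1},{"rotation":[0,0,0],"slide":[0,-0.2,0],"grip":1}]'
python3 m2.py >/dev/null; python3 - <<'E'
from h import *
f=grab('wrist');print(f['s']['position']);P=cloud(f)
cv2.imwrite('pics/w6.png',f['frame'])
E
```

```text
t: 10.92
position: [0.5972, -0.1219, 0.0402]
tool_rot: [179.9, 0.0, 94.1]
ft_force: [5.7, -0.9, 5.0]
width: 0.0008
gripper_force: 2.7
[ 0.59723994 -0.12193938  0.04017226]
```

```bash
python3 -m pendant '[{"rotation":[0,0,0],"slide":[0,-0.1,0],"grip":1},{"rotation":[0,0,0],"slide":[0,-0.2,0],"grip":1},{"rotation":[0,0,0],"slide":[0,-0.2,0],"grip":1},{"rotation":[0,0,0],"slide":[0,-0.2,0],"grip":1}]'
```

```text
t: 11.35
position: [0.5952, -0.122, 0.0402]
tool_rot: [179.9, 0.0, 94.1]
ft_force: [4.3, -0.6, 4.5]
width: 0.0003
gripper_force: 2.8
```

```bash
python3 -m pendant '[{"rotation":[0,0,0],"slide":[0,-0.1,0],"grip":1},{"rotation":[0,0,0],"slide":[0,-0.2,0],"grip":1},{"rotation":[0,0,0],"slide":[0,-0.2,0],"grip":1},{"rotation":[0,0,0],"slide":[0,-0.2,0],"grip":1}]'
```

```text
t: 11.68
position: [0.5932, -0.1222, 0.0402]
tool_rot: [179.9, 0.0, 94.1]
ft_force: [5.4, -0.2, 5.1]
width: 0.0005
gripper_force: 2.8
```

```bash
python3 -m pendant '[{"rotation":[0,0,0],"slide":[0,-0.1,0],"grip":1},{"rotation":[0,0,0],"slide":[0,-0.1,0],"grip":1},{"rotation":[0,0,0],"slide":[0,-0.1,0],"grip":1}]'
```

```text
t: 11.93
position: [0.5923, -0.1223, 0.0402]
tool_rot: [179.9, 0.0, 94.1]
ft_force: [5.8, -0.2, 5.0]
width: 0.0003
gripper_force: 2.8
```

```bash
python3 -m pendant '[{"rotation":[0,0,0],"slide":[0,0.6,0],"grip":1},{"rotation":[0,0,0],"slide":[0,1,0],"grip":1},{"rotation":[0,0,0],"slide":[0,1,-4],"grip":1},{"rotation":[0,0,0],"slide":[-2,-2,-8],"grip":1},{"rotation":[0,0,0],"slide":[-4,-5,-12],"grip":1},{"rotation":[0,0,0],"slide":[-6,-8,-16],"grip":1},{"rotation":[0,0,0],"slide":[-7,-9,-18],"grip":1},{"rotation":[0,0,0],"slide":[-7,-9,-18],"grip":1},{"rotation":[0,0,0],"slide":[-7,-9,-18],"grip":1}]'
python3 - <<'E'
from h import *
f=grab('wrist');np.savez('w2.npz',**{k:v for k,v in f.items() if k!='s'},s=f['s'])
cv2.imwrite('pics/w7.png',cv2.resize(f['frame'][:,160:440],None,fx=2,fy=2,interpolation=cv2.INTER_CUBIC)[:600])
E
```

```text
t: 12.68
position: [0.5065, -0.2006, 0.2232]
tool_rot: [179.9, 0.2, 93.9]
ft_force: [0.8, 0.0, 0.2]
width: 0.0005
gripper_force: 0.0
```

View pics/w7.png

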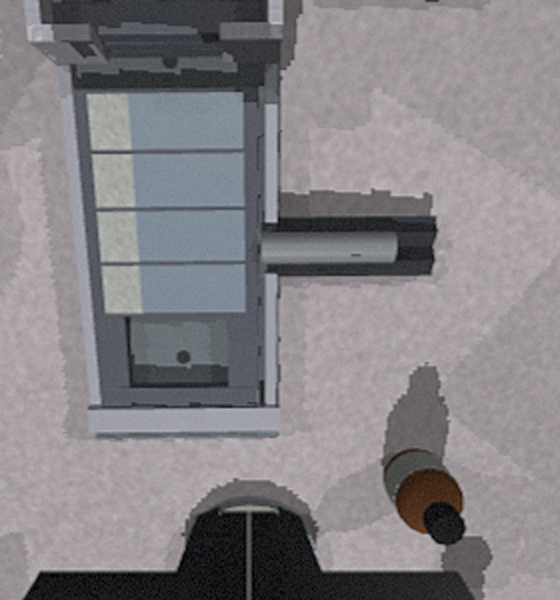

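The pin's tip at (262,247) meets the carrier's right side, and the carrier sits against the left fence at the stop. A numeric check follows.

```bash
cat > m3.py <<'E'
exec(open('m.py').read().split('pts=')[0])
sf=np.array([.4711,-.2192]);a=np.radians(94.1);ex=np.array([np.cos(a),np.sin(a)]);ey=np.array([-ex[1],ex[0]])
def F(p): d=p[:,:2]-sf; return np.c_[d@ex-.087,d@ey].round(4).tolist()
for k,p,z in(('stop',[[90,408],[279,406]],.026),('winfront',[[132,386],[228,384]],.024),('back',[[76,93],[262,88]],.024),('sideR',[[258,200],[259,370]],.024),('fenceRin',[[265,110],[265,215],[264,290],[264,400]],.024),('fenceLin',[[73,100],[100,405]],.024),('tip',[[262,247]],.022),('tail',[[397,247]],.022)): print(k,F(w(p,z)))
g=grab('top');Q=cloud(g);v=Q[222:240,232:270,2];print('stack top',np.median(v))
E
python3 m3.py
```

```text
stop [[-0.0865, 0.0537], [-0.0858, -0.0542]]
winfront [[-0.0742, 0.0293], [-0.0732, -0.0252]]
back [[0.0736, 0.047], [0.0755, -0.0439]]
sideR [[0.0244, -0.042], [-0.0652, -0.0428]]
fenceRin [[0.0659, -0.0454], [0.0171, -0.0457], [-0.0211, -0.0454], [-0.0828, -0.0457]]
fenceLin [[0.0705, 0.0487], [-0.0854, 0.0484]]
tip [[0.0011, -0.0442]]
tail [[0.0009, -0.1159]]
stack top 0.04674020977343318
```

The carrier is at the stop, but the pin tip may still be 2–4 mm short: the force never rose and the fingers taper. I'll push again until the force jumps.

```bash
python3 -m pendant '[{"rotation":[0,0,0],"slide":[3,4,2],"grip":1},{"rotation":[0,0,0],"slide":[5,7,5],"grip":1},{"rotation":[0,0,0],"slide":[7,10,8],"grip":1},{"rotation":[0,0,0],"slide":[7,10.2,11],"grip":1},{"rotation":[0,0,0],"slide":[7,10.2,14],"grip":1},{"rotation":[0,0,0],"slide":[7,10.2,16.5],"grip":1},{"rotation":[0,0,0],"slide":[7,10.2,18],"grip":1},{"rotation":[0,0,0],"slide":[7,10.2,18],"grip":1},{"rotation":[0,0,0],"slide":[7,9.7,18],"grip":1},{"rotation":[0,0,0],"slide":[7,9.3,18],"grip":1},{"rotation":[0,0,0],"slide":[7,9.1,18],"grip":1},{"rotation":[0,0,0],"slide":[7,9,18],"grip":1},{"rotation":[0,0,0],"slide":[7,8.9,18],"grip":1},{"rotation":[0,0,0],"slide":[7,8.9,18],"grip":1}]'
```

```text
t: 13.95
position: [0.5908, -0.122, 0.0395]
tool_rot: [180.0, -0.0, 94.1]
ft_force: [2.6, -0.1, -0.4]
width: 0.0005
gripper_force: 1.2
```

```bash
python3 -m pendant '[{"rotation":[0,0,0],"slide":[0,-0.1,0],"grip":1},{"rotation":[0,0,0],"slide":[0,-0.15,0],"grip":1},{"rotation":[0,0,0],"slide":[0,-0.15,0],"grip":1}]'
```

```text
t: 14.2
position: [0.5905, -0.1225, 0.0405]
tool_rot: [179.8, 0.1, 94.0]
ft_force: [5.3, 1.1, 0.1]
width: 0.0002
gripper_force: 2.8
```

```bash
python3 -m pendant '[{"rotation":[0,0,0],"slide":[0,-0.1,0],"grip":1},{"rotation":[0,0,0],"slide":[0,-0.15,0],"grip":1},{"rotation":[0,0,0],"slide":[0,-0.15,0],"grip":1}]'
```

```text
t: 14.45
position: [0.5904, -0.1229, 0.0412]
tool_rot: [179.7, 0.1, 94.0]
ft_force: [8.2, 1.9, 0.2]
width: 0.0005
gripper_force: 4.4
```

```bash
python3 -m pendant '[{"rotation":[0,0,0],"slide":[0,-0.1,0],"grip":1},{"rotation":[0,0,0],"slide":[0,-0.15,0],"grip":1},{"rotation":[0,0,0],"slide":[0,-0.15,0],"grip":1}]'
```

```text
t: 14.7
position: [0.5902, -0.1232, 0.0419]
tool_rot: [179.5, 0.2, 94.0]
ft_force: [11.6, 1.9, 1.5]
width: 0.0004
gripper_force: 5.9
```

Hard contact: the force climbs with no travel. Retract and do a last check.

```bash
python3 -m pendant '[{"rotation":[0,0,0],"slide":[0,0.8,0],"grip":1},{"rotation":[0,0,0],"slide":[0,1.2,0],"grip":1},{"rotation":[0,0,0],"slide":[0,1.2,-4],"grip":1},{"rotation":[0,0,0],"slide":[-2,-2,-8],"grip":1},{"rotation":[0,0,0],"slide":[-4,-5,-12],"grip":1},{"rotation":[0,0,0],"slide":[-6,-8,-16],"grip":1},{"rotation":[0,0,0],"slide":[-7,-9,-18],"grip":1},{"rotation":[0,0,0],"slide":[-7,-9,-18],"grip":1},{"rotation":[0,0,0],"slide":[-7,-9,-18],"grip":1}]'
python3 - <<'E'
from h import *
f=grab('wrist');np.savez('w2.npz',**{k:v for k,v in f.items() if k!='s'},s=f['s'])
cv2.imwrite('pics/w8.png',cv2.resize(f['frame'][:,160:440],None,fx=2,fy=2,interpolation=cv2.INTER_CUBIC)[:600])
E
```

```text
t: 15.45
position: [0.5013, -0.2014, 0.2239]
tool_rot: [179.8, 0.3, 93.9]
ft_force: [0.7, -0.8, -1.2]
width: 0.0005
gripper_force: 0.0
```

View pics/w8.png

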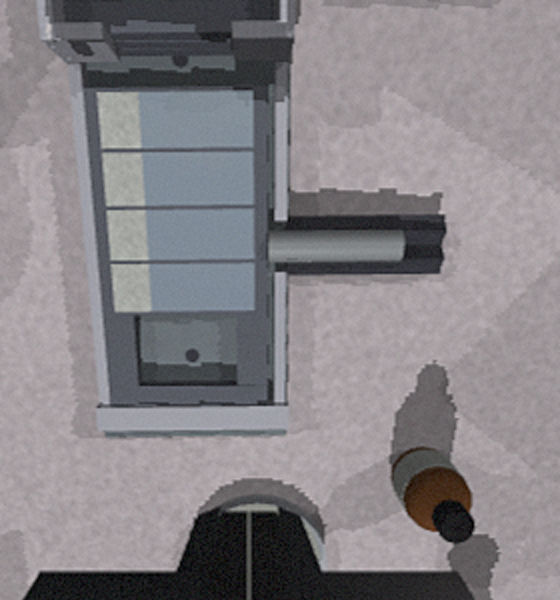

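The pin's tip at (268,246) is against the carrier's side at (267,246), the carrier's front is still at the stop at (193,404), and the stack and bystanders are undisturbed. Handing in.

```bash
python3 -c "
from rig import robot
print(robot.job_done())"
```

```text
the job is handed in; nothing more can be done
None
```

The job is handed in: carrier_1 is drawn out to rest against the end stop, the three carriers above have dropped one thickness in the magazine, and the clamp pin touches carrier_1's side; the hand-in returned no verdict, so this rests on my last camera and force checks.

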